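# Tighten the deep impeller nut of a second-hand pump

## Task

The brass nut at the bottom of the green pump's deep bore is loose: take the blue-handled socket extension from the plywood caddy, set its socket fully over the nut, and turn the nut clockwise until it stops tight (the yellow stripe on its flange then points at the stripes on the bore floor and rim). Then draw the extension out and stand it upright on the floor of its empty compartment in the caddy, and let go. Leave the orange-handled extension and the glass jar where they stand.

Things in the scene. Friction and masses are not known exactly. Their poses are not given: they have to be found in the camera images.
- pump: Green pump head fixed to the table, 170 x 150 mm foot, 130 mm tall: an upright barrel with a vertical round bore, diameter 66 mm, 110 mm deep; aluminium flange of diameter 116 mm round the mouth, bolt heads up to 134 mm high. A low side pipe ends 45 mm to +x and 110 mm to +y of the axis. Origin: on the bore's axis at table height; z up.
- bore_mouth (a point): Centre of the bore's mouth, 130 mm above the pump's origin.
- nut_seat (a point): On the nut's axis, on top of its 52 mm flange, 25 mm above the pump's origin: the extension's mouth rests here when fully home. The brass cap nut is a hexagon 32 mm across flats, 18 mm high, with a 12 mm rounded nose above. The point turns with the nut: z up, x square to one hexagon flat and along the yellow stripe on the flange.
- nut (a joint): Angle of the nut in rad, growing clockwise seen from above, range 0 to 1.6. 1.6 is the hard stop, tight, where the stripes line up. It starts loose, between 0.3 and 0.7, and stays where it is left: turning takes about 0.12 N m. Greased: once the twist is let off, the socket lifts off easily.
- extension: Blue-handled socket extension, 175 mm tall, 0.3 to 0.55 kg, upright in the caddy. Origin: centre of the socket's open mouth (lower end); z up the shaft. Hexagonal cavity 35 mm across flats, 34 mm deep, outside 52 mm across corners; x is square to one cavity flat: it fits the nut when its yaw is the nut's plus any multiple of 60 degrees, give or take 10, and it has that much play in turning.
- extension_bar (a point): Centre of the blue T-bar at the extension's top, 165 mm above its mouth: the place to grip. The bar lies along the extension's x axis, 100 mm long, 16 mm wide, 20 mm high; a 14 mm shaft runs down from it to the socket.
- other_extension: Orange-handled extension of the same shape and height but with a smaller socket, in the other compartment. To be left alone.
- caddy: Open plywood caddy fixed to the table, 250 mm (x) by 110 mm (y), 60 mm high, 8 mm walls and floor, one divider across the middle makes two compartments, 113 x 94 mm inside, centred at x = -60 mm and +60 mm. Origin: centre of its underside; z up.
- jar: Glass jar, diameter 72 mm, 130 mm tall, bystander. Origin: centre of its underside.
There are look-alikes about, which are no part of the job. What is shaped like the extension but red is not meant.

How it is judged:
By the outcome, as a careful person would: the job done as asked, in the order asked, and still so for the second after the job is handed in, with the robot touching nothing.
It also fails if it takes over 56 s, if anything falls off the work surface, if the arm or the gripper's body presses on something with over 40 N, if the wrist force passes 120 N, or if a joint passes its speed limit or range.

## Robot

A 6-joint arm with a two-finger parallel gripper is mounted at the origin on the work surface. World frame = base frame: x ahead of the robot, y to its left, z up, the work surface at z = 0. Lengths are in mm, angles in degrees, forces in N, time in s.
With the tool pointing down it reaches from about 325 to 925 mm from the base axis. Payload 3.1 kg.
Tool frame: the origin (TCP) lies at the very end of the fingers, on their centre line; the grasp point (between the pads) lies grasp_offset behind it (grasp_offset is the distance from the TCP to the grasp point, in mm); z points along the fingers, x is the direction in which the jaws open and shut, and the axes are right-handed (so a half turn about z gives the same grasp; the last joint's range is limited). The gripper opens to 85 mm and grips with 20 to 120 N. Pads are 22 mm wide; open, the fingers measure 114 mm over their backs; the gripper's body (76 mm by 85 mm) begins 54 mm behind the grasp point. The pads swing forward as they close: fully open they stand 13 mm farther back than shut.
Start: joints at [-77.246, 12.427, 92.441, -0, 75.132, -6.429], TCP at [205.384, -590.302, 231.3] pointing down, gripper open.
Joint ranges: [-157.48, 157.48], [-44.54, 120.13], [17.64, 146.25], [-64.5, 244.5], [7.68, 150.69], [-147.95, 147.95]. Speed limits (degrees/s): [159.86, 159.86, 180, 180, 180, 180].

## Interface

Orientations are given as [roll, pitch, yaw] about the fixed x, y, z axes, in that order (R = Rz(yaw) Ry(pitch) Rx(roll)).
In Python, from station import * gives the robot as it stands. Calls block until the motion is done:
- goto(position, orientation): joint-space move of the TCP to a pose.
- move_l(position, attitude=None, speed=150): straight line of the TCP; attitude=None keeps the orientation; speed is the mean speed in mm/s.
- move_j(angles): joint-space move.
- grip(opening, squeeze=None): finger opening in mm; squeeze is the grip in N (None keeps the last); returns when the fingers have stopped.
- wait(seconds).
- solve_ik(position, orientation): joint angles nearest the present ones, or None.
- get_obs(): the state.
- get_image(name): name is "scene" or "top" or "wrist"; returns the picture (384x512x3 uint8, red, green, blue); there is no depth.
- get_calibration(name): a dict with "fx", "fy", "cx", "cy" (pixels), "R" (3x3) and "t" (3): a world point X has camera coordinates R X + t; the wrist camera has in their place "mount" (4x4, takes a point from camera to tool coordinates, whose origin is the TCP and whose axes are the tool frame's). Camera axes: x right, y down, z forward; pixel columns grow to the right and rows downward; lengths in mm; the calibration is good to about 2 mm. The wrist camera is an equidistant fisheye: a pixel r from the principal point sees the ray r / f radians off the axis. A picture is of the moment at which its call begins: read the wrist's pose just before it. get_calibration takes no time and is no camera call.
A pose or a line that the arm cannot do raises Unreachable and nothing moves.
- sign_off(): hands the job in, once; it reports no verdict.
Trained networks look in the newest picture that a camera, given by its name, has taken for a name from the list of things; names that differ only in an ending like _2 or _b are one class to them, and where a whole thing is asked for, a point or a joint stands for the part that bears it (a point fixed in the world has none). Each returns a list of dicts, best first, with "score" (0 to 1); they miss things now and then, are a little off and sometimes report something else, mostly with a low value. They report only what shows in the picture. A call takes as long as a camera call. They do not tell look-alikes from the thing itself.
- spot_in(name, camera): "extent" ([centre column, centre row, width, height] in pixels, round what is visible of it).
- regions_of(name, camera): "region" (384x512 bool, what is visible of it) and "extent" ([centre column, centre row, width, height] in pixels, round what is visible of it).
The state is a dict: "t": time; "joint_pos": joint angles; "qvel": joint speeds; "effort": joint torques, N m; "tcp_pos": TCP position; "ee_rot": TCP orientation; "wrist_force": force on the tool from outside, world axes, zero at the start; "moment": the same for the moment, N m; "grip_width": finger opening in mm.
Only numpy, scipy, OpenCV 4.12 (cv2) and the standard library are available. Lean on these libraries where they do the work, as an engineer would, in place of code of your own. Each camera call takes 0.05 s, during which the arm holds its last target.

## Working session

There is one attempt and no reset: what is moved stays moved. The work goes in short steps, each a Python script; the robot and the scene stay as the last script left them, time stands still between calls to the robot, and variables do not carry over. Pictures are saved under pics/ and viewed, and the job is handed in when it is done.

```bash
ls; mkdir -p pics; python3 - <<'E'
from station import *
import cv2,numpy as np
for n in ["scene","top","wrist"]:
    im=get_image(n); cv2.imwrite(f"pics/{n}0.png",im[:,:,::-1])
    c=get_calibration(n); print(n,{k:np.round(np.array(v),3).tolist() for k,v in c.items()})
o=get_obs(); print(o)
E
```

```text
pics
scene {'fx': 452.518, 'fy': 452.518, 'cx': 257.384, 'cy': 194.26, 'R': [[-0.374, 0.927, 0.011], [0.523, 0.22, -0.823], [-0.766, -0.302, -0.567]], 't': [220.619, -173.147, 1494.301]}
top {'fx': 411.748, 'fy': 411.748, 'cx': 249.223, 'cy': 186.425, 'R': [[-0.002, -1.0, -0.016], [-0.998, 0.003, -0.061], [0.061, 0.016, -0.998]], 't': [-6.598, 552.025, 972.209]}
wrist {'fx': 297.319, 'fy': 297.319, 'cx': 254.939, 'cy': 189.152, 'mount': [[1.0, -0.001, 0.0, -0.09], [0.0, 0.949, 0.317, -80.275], [-0.001, -0.317, 0.949, -142.333], [0.0, 0.0, 0.0, 1.0]]}
{'t': 0.15, 'joint_pos': array([-7.72470779e+01,  1.24693324e+01,  9.25097515e+01,  7.57558115e-04,
        7.51321074e+01, -6.42919365e+00]), 'qvel': array([-0.03190132, -0.13942365, -0.07806648,  0.08624225, -0.09631424,
        0.01965936]), 'effort': array([-8.57112409e-04, -3.97444153e+01, -3.04416847e+01, -2.46292020e-04,
        5.86371578e-03, -2.57667125e-06]), 'tcp_pos': array([ 205.23359819, -589.66467241,  230.21933794]), 'ee_rot': array([-1.79986822e+02,  1.10410027e-01, -7.08180666e+01]), 'wrist_force': array([-0.4133772 ,  0.22200559,  0.012122  ]), 'moment': array([ 0.02558433, -0.02692617, -0.03794099]), 'grip_width': 85.35943849428851}
```

View pics/scene0.png

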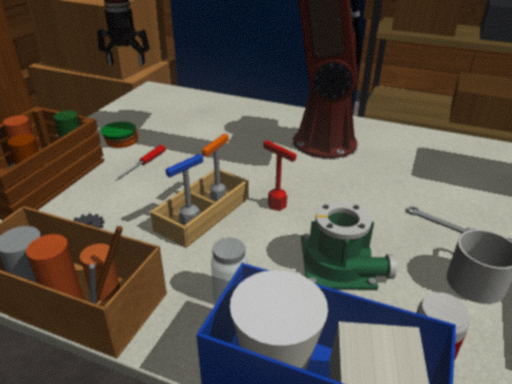

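View pics/top0.png

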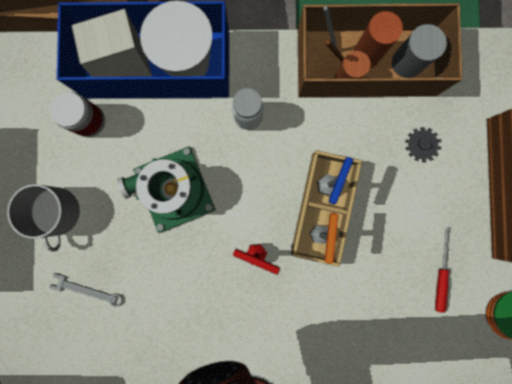

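View pics/wrist0.png

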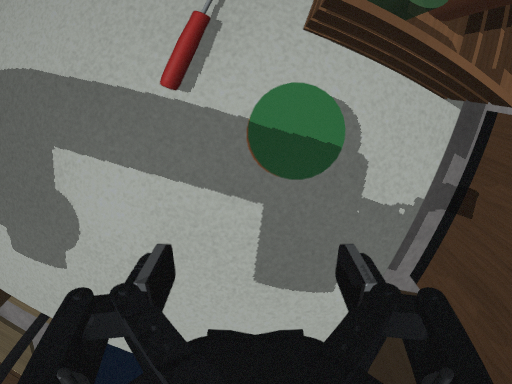

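The scene camera shows three T-handles: blue at (185,165) in the caddy, orange at (215,145) in the caddy, and red at (279,150) on the table. The top view shows them at blue (341,181), orange (333,238) and red (257,260). The blue one in the caddy is the one meant; I'll confirm with a crop and measure.

```bash
cat > h.py <<'E'
from station import *
import cv2,numpy as np
from scipy.spatial.transform import Rotation as Ro
def back(cam,u,v,z):
    c=get_calibration(cam);R=np.array(c['R']);t=np.array(c['t'])
    d=R.T@np.array([(u-c['cx'])/c['fx'],(v-c['cy'])/c['fy'],1]);C=-R.T@t
    return C+d*(z-C[2])/d[2]
def proj(cam,X):
    c=get_calibration(cam);p=np.array(c['R'])@np.array(X)+np.array(c['t'])
    return np.array([c['fx']*p[0]/p[2]+c['cx'],c['fy']*p[1]/p[2]+c['cy']])
def wpose(o):
    T=np.eye(4);T[:3,:3]=Ro.from_euler('xyz',o['ee_rot'],degrees=True).as_matrix();T[:3,3]=o['tcp_pos'];return T
def wback(o,u,v,z):
    c=get_calibration('wrist');M=wpose(o)@np.array(c['mount'])
    a=np.array([(u-c['cx'])/c['fx'],(v-c['cy'])/c['fy']]);r=np.linalg.norm(a)
    d=np.r_[a/r*np.sin(r),np.cos(r)] if r>0 else np.array([0,0,1.])
    d=M[:3,:3]@d;C=M[:3,3];return C+d*(z-C[2])/d[2]
def wproj(o,X):
    c=get_calibration('wrist');M=np.linalg.inv(wpose(o)@np.array(c['mount']))
    p=M[:3,:3]@np.array(X)+M[:3,3];th=np.arctan2(np.hypot(p[0],p[1]),p[2]);q=p[:2]/np.hypot(p[0],p[1])*th
    return np.array([c['fx']*q[0]+c['cx'],c['fy']*q[1]+c['cy']])
def save(n,im,crop=None,s=1):
    if crop: x,y,w,h_=crop; im=im[y:y+h_,x:x+w]
    im=cv2.resize(im,None,fx=s,fy=s,interpolation=cv2.INTER_CUBIC); cv2.imwrite(f'pics/{n}.png',im[:,:,::-1])
E
python3 - <<'E'
from h import *
im=get_image('top')
save('crop1',im,(280,140,100,130),4)
hsv=cv2.cvtColor(im,cv2.COLOR_RGB2HSV)
for nm,(lo,hi) in {'blue':((100,150,60),(125,255,255)),'orange':((8,150,120),(18,255,255))}.items():
    m=cv2.inRange(hsv,lo,hi);m[:145]=0;m[270:]=0;m[:,:300]=0;m[:,370:]=0
    pts=np.argwhere(m)[:,::-1].astype(np.float32); r=cv2.minAreaRect(pts)
    print(nm,len(pts),r); b=cv2.boxPoints(r)
    W=np.array([back('top',*p,181)[:2] for p in b]); print(W.mean(0),np.round(W,1).tolist())
    vx=cv2.fitLine(np.array([back('top',*p,181)[:2] for p in pts],np.float32),cv2.DIST_L2,0,.01,.01).ravel();print(vx,np.degrees(np.arctan2(vx[1],vx[0])))
r=regions_of('pump','top');
for x in r[:3]: print('pump',x['score'],x['extent'])
r=regions_of('caddy','top');
for x in r[:3]:
    print('caddy',x['score'],x['extent']); p=np.argwhere(x['region'])[:,::-1].astype(np.float32); rr=cv2.minAreaRect(p); W=np.array([back('top',*q,60)[:2] for q in cv2.boxPoints(rr)]);print(W.mean(0),W)
r=regions_of('jar','top')
for x in r[:3]: print('jar',x['score'],x['extent'],back('top',x['extent'][0],x['extent'][1],130))
# flange centre guess
print('mouth',back('top',165,187,130))
save('crop2',im,(115,135,110,105),5)
E
```

```text
blue 337 ((340.2319641113281, 179.89691162109375), (7.969334602355957, 47.88780212402344), 21.037511825561523)
[ 554.65603978 -192.3579032 ] [[512.8, -167.2], [602.3, -202.8], [596.5, -217.5], [507.1, -181.9]]
[ 9.2488283e-01 -3.8025227e-01  5.5385199e+02 -1.9248347e+02] -22.34931
orange 442 ((331.18292236328125, 237.85365295410156), (9.386679649353027, 50.24635314941406), 6.340191841125488)
[ 439.62538777 -172.71224388] [[391.5, -157.4], [489.8, -169.6], [487.8, -188.1], [389.4, -175.7]]
[ 9.92542088e-01 -1.21902205e-01  4.39637604e+02 -1.72545029e+02] -7.0018973
pump 0.97 [167.5, 193.3, 96.6, 87.8]
caddy 0.72 [326.8, 208.2, 70.5, 120.6]
[ 501.40408563 -183.60028738] [[ 391.59849361  -98.27296703]
 [ 636.54177021 -153.5870061 ]
 [ 610.57857332 -269.68589313]
 [ 366.89750539 -212.85528325]]
jar 0.95 [248.9, 109.6, 32.4, 45.1] [710.65145561  -9.27698595 130.        ]
mouth [544.35172548 170.03242999 130.        ]
```

View pics/crop1.png

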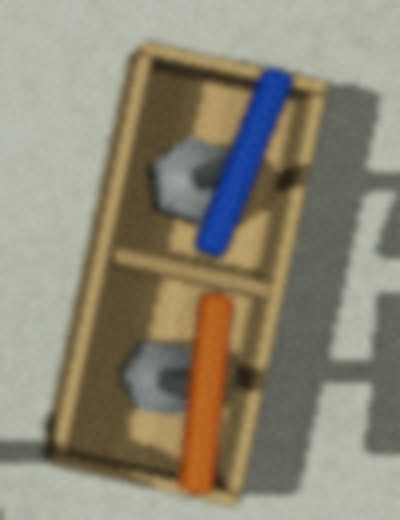

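View pics/crop2.png

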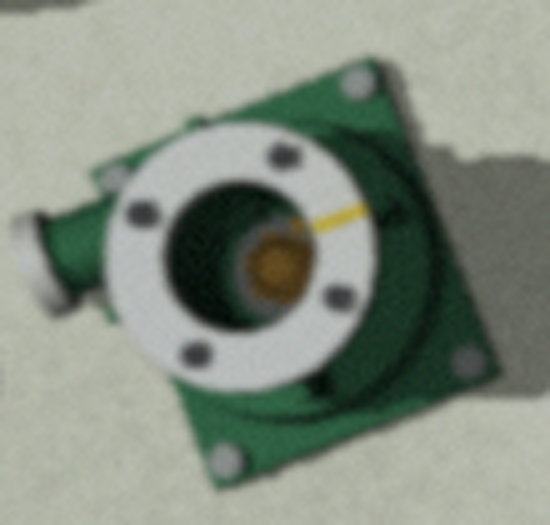

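Confirmed: the blue bar (crop 1) is over the larger socket in the far compartment, next to orange. Next I take wrist views over the blue bar, then over the bore.

```bash
python3 - <<'E'
from h import *
print(get_obs()['t'])
res=[]
for i,psi in enumerate([-112.3,67.7]):
    goto([554,-192,300],[180,0,psi]); 
    o=get_obs(); im=get_image('wrist'); save(f'w_ext{i}',im)
    hsv=cv2.cvtColor(im,cv2.COLOR_RGB2HSV); m=cv2.inRange(hsv,(100,150,60),(125,255,255))
    n,l,s,c=cv2.connectedComponentsWithStats(m)
    k=min((j for j in range(1,n) if s[j,4]>300),key=lambda j:np.hypot(*(c[j]-wproj(o,[554,-192,183]))))
    p=np.argwhere(l==k)[:,::-1]; W=np.array([wback(o,*q,183)[:2] for q in p],np.float32)
    r=cv2.minAreaRect(W); vx=cv2.fitLine(W,cv2.DIST_L2,0,.01,.01).ravel()
    print(s[k],r,np.degrees(np.arctan2(vx[1],vx[0])),vx[2:],o['tcp_pos'],o['ee_rot'],o['t'])
E
```

```text
0.35
[ 250  126   17  102 1636] ((555.876953125, -197.42276000976562), (14.763324737548828, 96.57112121582031), 68.23524475097656) -22.119585 [ 558.54956 -198.57567] [ 553.73488381 -192.68141426  299.81697761] [ 1.79985835e+02 -2.14712795e-02 -1.12342991e+02] 2.2833
[ 243  132   17  102 1625] ((552.8435668945312, -196.26690673828125), (14.48797607421875, 97.82080078125), 67.89794158935547) -22.155022 [ 550.1406 -195.0039] [ 553.99960987 -192.05306315  300.00625101] [ 1.79999079e+02 -1.09212801e-03  6.76811544e+01] 4.9833
```

```bash
cd pics; python3 -c "
import cv2,numpy as np
a=[cv2.imread(f'w_ext{i}.png') for i in (0,1)];cv2.imwrite('w_ext.png',cv2.resize(np.hstack(a),(800,300)))"
```

```text
(no output)
```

View pics/w_ext.png

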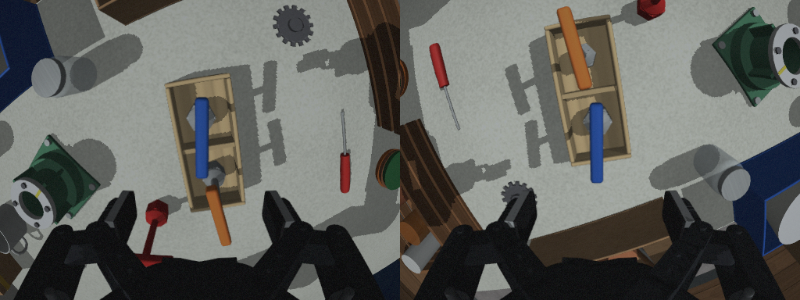

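The bar centre averages to (554.4,-196.8) with yaw -22.1. The blue bar runs at left (203,137) and right (597,143), centred over its socket in the far compartment. Now the bore views.

```bash
python3 - <<'E'
from h import *
B=np.array([544,170])
for i,psi in enumerate([107,-73]):
    y=np.array([np.sin(np.radians(psi)),-np.cos(np.radians(psi))])
    goto([*(B+80*y),180],[180,0,psi]); 
    o=get_obs(); im=get_image('wrist'); save(f'w_bore{i}',im); np.save(f'wb{i}.npy',im)
    import pickle; pickle.dump(o,open(f'wb{i}.pkl','wb'))
    u=wproj(o,[*B,130]); v=wproj(o,[*B,25]); print(u,v,o['tcp_pos'],o['t'])
    x0,y0=(u-[100,75]).astype(int); y0=max(0,min(384-150,y0)); x0=max(0,x0); print(x0,y0)
    save(f'w_borec{i}',im,(x0,y0,200,150),4)
E
```

```text
[256.9228669   96.74897353] [256.36304429  95.41499945] [621.20125591 192.2673651  180.68000167] 6.55
156 21
[254.72977768  93.94427643] [254.74139583  93.75220722] [467.61395538 146.57098644 180.06766627] 9.225
154 18
```

View pics/w_borec0.png

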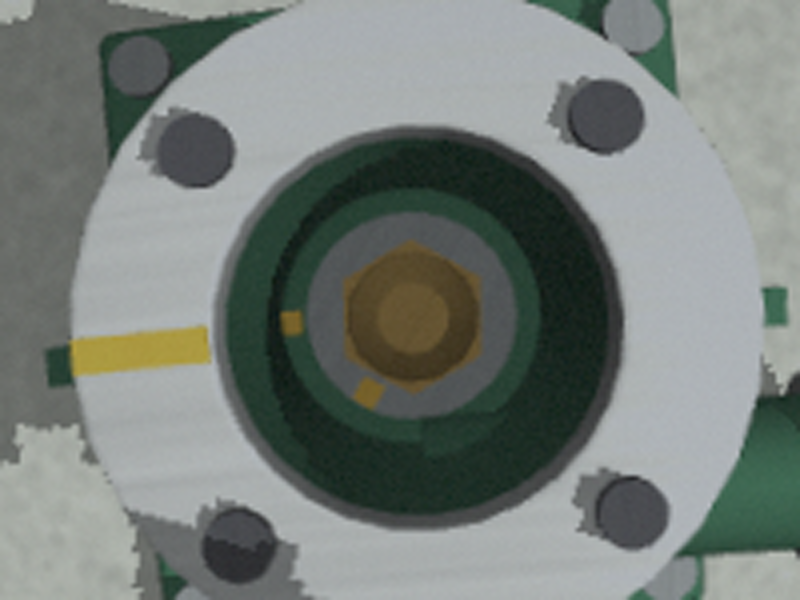

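View pics/w_borec1.png

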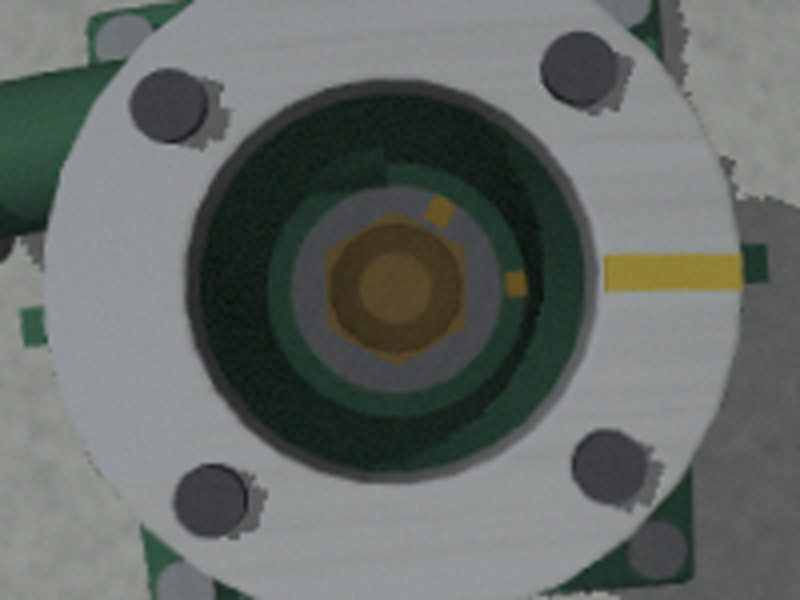

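Both views look straight down the bore. The nut is at crop0 (412,316) and crop1 (395,288), its flange stripe at (369,393) and (440,211), the floor stripe at (291,323) and (516,283), and the rim stripe on the same line as the floor stripe. Converting to world coordinates.

```bash
python3 - <<'E'
from h import *
import pickle
V=[((156,21),dict(fl=(411.5,314,25),fs=(369,393,25),flo=(291,323,20),rim=(419,327,130),r1=(73,357,130),r2=(210,345,130),hexT=(411,240,40),hexB=(411,392,40),nose=(413,318,55))),
((154,18),dict(fl=(394.5,289,25),fs=(440,211,25),flo=(516,283,20),rim=(392.5,281.5,130),r1=(742,272,130),r2=(604,272,130),hexT=(397,210,40),hexB=(397,363,40),nose=(395,288,55)))]
ang=lambda a,b:np.degrees(np.arctan2(*(b-a)[:2][::-1]))
S=[]
for i,(off,d) in enumerate(V):
    o=pickle.load(open(f'wb{i}.pkl','rb'))
    W={k:wback(o,(a+.5)/4-.5+off[0],(b+.5)/4-.5+off[1],z) for k,(a,b,z) in d.items()}
    S.append(W)
    print({k:np.round(W[k][:2],1) for k in ('fl','rim','nose')},'stripe',ang(W['fl'],W['fs']),'floor',ang(W['fl'],W['flo']),'rim',ang(W['rim'],W['r1']),'hex',ang(W['hexT'],W['hexB']))
for k in ('fl','rim','nose'): print(k,(S[0][k]+S[1][k])/2)
E
```

```text
{'fl': array([549.1, 174. ]), 'rim': array([549., 174.]), 'nose': array([549.3, 174.1])} stripe -11.112838739667891 floor -69.01304217818192 rim -69.49431920228949 hex 16.974546564971778
{'fl': array([547. , 173.5]), 'rim': array([547.1, 172.9]), 'nose': array([547. , 173.1])} stripe -12.624986531987116 floor -69.48550369512377 rim -69.65400076592726 hex -163.05673145505236
fl [548.0304116  173.74449313  25.        ]
rim [548.07982505 173.45876755 130.        ]
nose [548.15973031 173.58778102  55.        ]
```

```bash
python3 - <<'E'
import station
print([ (n,getattr(station,n)) for n in dir(station) if not n.startswith('_')])
E
```

```text
[('Unreachable', <class 'station.Unreachable'>), ('get_calibration', <function make.<locals>.<lambda> at 0x7faae4e54a40>), ('get_image', <function make.<locals>.drawn_camera at 0x7faae4e540e0>), ('get_obs', <function make.<locals>.<lambda> at 0x7faae4e545e0>), ('goto', <function make.<locals>.<lambda> at 0x7faae4e54680>), ('grasp_offset', 18.700000000000003), ('grip', <function make.<locals>.keyed.<locals>.call at 0x7faae4e549a0>), ('move_j', <function make.<locals>.<lambda> at 0x7faae4e54720>), ('move_l', <function make.<locals>.keyed.<locals>.call at 0x7faae4e54900>), ('regions_of', <function make.<locals>.keyed.<locals>.call at 0x7faae4e54e00>), ('sign_off', <function connect.<locals>.done at 0x7faae4dc7f60>), ('solve_ik', <function make.<locals>.ik at 0x7faae4e544a0>), ('spot_in', <function make.<locals>.keyed.<locals>.call at 0x7faae4e54c20>), ('wait', <function make.<locals>.<lambda> at 0x7faae4e54860>)]
```

```bash
python3 - <<'E'
from h import *
goto([554.4,-196.8,230],[180,0,67.9])
move_l([554.4,-196.8,154.3],None,120)
grip(10,90)
o=get_obs(); print('grip',o['grip_width'],o['tcp_pos'],o['wrist_force'],o['moment'],o['t'])
move_l([554.4,-196.8,330],None,120)
o=get_obs(); print(o['grip_width'],o['tcp_pos'],o['wrist_force'],o['moment'],o['t'])
save('lift_w',get_image('wrist')); save('lift_s',get_image('scene')); save('lift_t',get_image('top'))
E
cd pics; python3 -c "
import cv2,numpy as np
a=[cv2.imread(f'lift_{i}.png') for i in 'ws'];cv2.imwrite('lift.png',cv2.resize(np.hstack(a),(800,300)))"
```

```text
grip 14.674008288265401 [ 554.83519308 -196.85548811  154.78822688] [ 0.4202936  -0.27829682  2.25031994] [ 0.1097426  -0.05624215  0.02353608] 13.3
14.75254566425906 [ 553.89657298 -196.56569225  328.69570904] [-0.40611618 -0.14045423 -3.05837313] [-0.01609282 -0.04038666  0.01102269] 14.9167
```

View pics/lift.png

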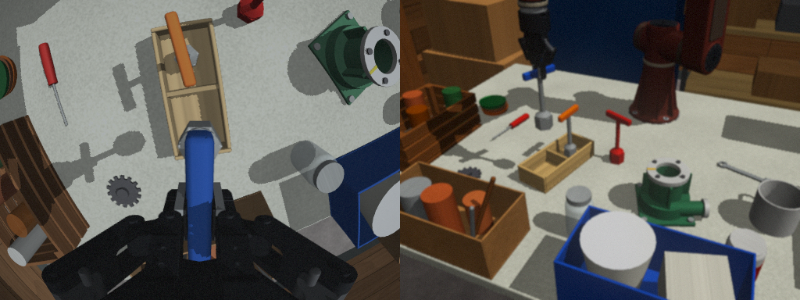

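```bash
python3 - <<'E'
from h import *
o=get_obs(); t=o['tcp_pos'];R=wpose(o)[:3,:3]
ax=[t+R@np.array([0,0,z-18.7]) for z in (0,40,80,131,165)]
outs=[]
for cam,f in (('scene','lift_s'),('top','lift_t'),('wrist','lift_w')):
    im=cv2.imread(f'pics/{f}.png'); P=[(wproj(o,a) if cam=='wrist' else proj(cam,a)) for a in ax]
    print(cam,np.round(P,1).tolist())
    c=np.mean(P,0).astype(int); s=5
    x0=int(np.clip(c[0]-52,0,512-104));y0=int(np.clip(c[1]-60,0,384-120))
    cr=cv2.resize(im[y0:y0+120,x0:x0+104],None,fx=s,fy=s,interpolation=cv2.INTER_CUBIC)
    for p in P: cv2.circle(cr,tuple(int(v) for v in ((p-[x0,y0]+.5)*s)),3,(0,255,255),1)
    outs.append(cr[:,::1])
cv2.imwrite('pics/axis.png',cv2.resize(np.hstack(outs),(800,308)))
E
```

```text
scene [[177.3, 90.8], [179.0, 108.9], [180.6, 126.1], [182.6, 146.9], [183.9, 160.2]]
top [[364.4, 172.1], [358.1, 174.4], [352.6, 176.5], [346.3, 178.8], [342.5, 180.2]]
wrist [[256.5, 268.0], [256.3, 231.9], [256.1, 207.5], [255.9, 186.2], [255.8, 175.9]]
```

View pics/axis.png

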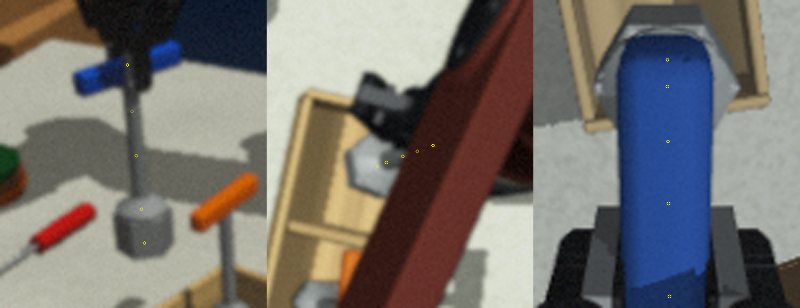

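```bash
python3 - <<'E'
import cv2,numpy as np
a=cv2.imread('pics/w_ext0.png')[85:275,200:330];b=cv2.imread('pics/w_ext1.png')[15:220,170:310]
a=cv2.resize(a,(400,585),interpolation=cv2.INTER_CUBIC);b=cv2.resize(b,(400,585),interpolation=cv2.INTER_CUBIC)
cv2.imwrite('pics/cad.png',np.hstack([a,b]))
E
```

```text
(no output)
```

View pics/cad.png

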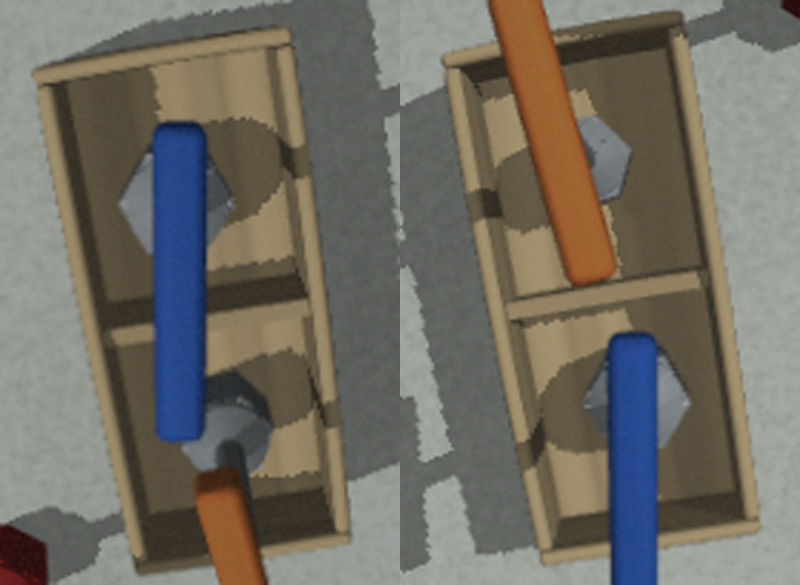

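```bash
python3 - <<'E'
from h import *
o0=dict(tcp_pos=[553.735,-192.681,299.817],ee_rot=[179.9859,-.0215,-112.343]);o1=dict(tcp_pos=[554,-192.053,300.006],ee_rot=[180,0,67.681])
A=np.array([(37,75),(289,33),(349,540),(137,570)])/3.078+[200,85]-.3
B=np.array([(45,60),(280,15),(357,527),(145,560)])/2.856+[170,15]-.3
cs=[]
for o,P in((o0,A),(o1,B)):
    W=np.array([wback(o,*p,60)[:2] for p in P]);print(np.round(W,1).tolist(),W.mean(0),[np.linalg.norm(W[i]-W[i-1]) for i in range(4)],
     [np.degrees(np.arctan2(*(W[i]-W[j])[::-1])) for i,j in((0,3),(1,2),(0,1),(3,2))]);cs.append(W.mean(0))
c=np.mean(cs,0);print(c)
for yaw in(-13,-14,-12):
  print(yaw,c+60*np.array([np.cos(np.radians(yaw)),np.sin(np.radians(yaw))]))
E
```

```text
[[633.0, -164.6], [609.5, -267.9], [372.6, -213.2], [397.5, -109.8]] [ 503.13423483 -188.86338055] [np.float64(241.79831139789124), np.float64(105.90569614063521), np.float64(243.10996625568623), np.float64(106.44369658359656)] [np.float64(-13.113684099251113), np.float64(-12.987384550739415), np.float64(77.14834316204231), np.float64(76.4413028026223)]
[[371.2, -213.7], [394.5, -110.1], [630.1, -165.0], [606.9, -266.9]] [ 500.69621668 -188.90981995] [np.float64(241.65500186499244), np.float64(106.19929664132839), np.float64(241.92486585884984), np.float64(104.53257428612598)] [np.float64(167.28304095667227), np.float64(166.88824611630207), np.float64(-102.69702993067268), np.float64(-102.84148065837671)]
[ 501.91522576 -188.88660025]
-13 [ 560.37742964 -202.38366351]
-14 [ 560.13296933 -203.40191398]
-12 [ 560.6040818 -201.3613017]
```

The caddy corners give a centre of (501.9,-188.9), yaw -13, so the target compartment centre is (560.4,-202.4). The extension hangs straight: the projected axis matches the shaft and socket in all three views. Moving to the bore.

```bash
python3 - <<'E'
from h import *
X=np.array([548.1,173.6])
goto([*X,331],[180,0,77.3]); wait(.2)
o=get_obs(); print(o['tcp_pos'],o['ee_rot'],o['wrist_force'],o['moment'],o['t'])
move_l([*X,235],None,120); wait(.2)
o=get_obs(); print(o['tcp_pos'],o['ee_rot'],o['wrist_force'],o['t'])
save('ins_s',get_image('scene')); save('ins_t',get_image('top'));save('ins_w',get_image('wrist'))
E
cd pics; python3 -c "
import cv2,numpy as np
a=[cv2.resize(cv2.imread(f'ins_{i}.png')[y:y+150,x:x+120],(480,600),interpolation=cv2.INTER_CUBIC) for i,x,y in (('s',290,110),('t',110,110))]
a.append(cv2.resize(cv2.imread('ins_w.png')[100:350,155:355],(480,600)))
cv2.imwrite('ins.png',cv2.resize(np.hstack(a),(800,333)))"
```

```text
[548.52417554 172.40033126 330.92251418] [1.79998051e+02 1.36140284e-02 7.71845569e+01] [ 0.26970745  0.52264069 -3.43633274] [-0.05033827 -0.0043059  -0.00665884] 16.65
[548.83738094 173.77043632 236.30734954] [ 1.79877463e+02 -5.06698352e-02  7.73046111e+01] [ 0.79271999  0.19728619 -2.8082583 ] 17.8
```

View pics/ins.png

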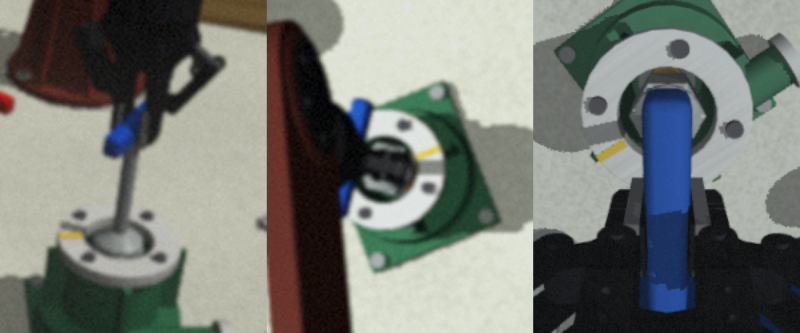

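The socket is centred in the bore mouth (scene crop 120,235). Descending in force-monitored steps.

```bash
python3 - <<'E'
from h import *
X=np.array([548.1,173.6])
for z in (205,198,192,187,183,179,176,174,172.5):
    move_l([*X,z],None,60); o=get_obs()
    print(z,np.round(o['tcp_pos'],1),np.round(o['wrist_force'],1),np.round(o['moment'],2),round(o['t'],2))
    if abs(o['wrist_force'][2]+3)>15: break
E
```

```text
205 [548.  173.6 204.7] [-0.3 -1.1 -3. ] [0.01 0.02 0.04] 18.6
198 [547.7 173.5 197.5] [ 0.8  0.1 -3. ] [ 0.01 -0.04 -0.01] 18.87
192 [547.6 173.5 191.4] [-0.2  0.2 -3.5] [0.05 0.01 0.  ] 19.12
187 [547.8 173.5 186.5] [-0.4 -0.1 -3.2] [-0.01  0.   -0.04] 19.37
183 [547.7 173.5 182.4] [ 0.4 -0.5 -3.3] [ 0.02  0.   -0.03] 19.62
179 [547.8 173.6 178.5] [ 0.7  0.  -3.7] [-0.02  0.03 -0.02] 19.87
176 [547.9 173.6 175.7] [-0.1 -0.4 -3.1] [-0.04  0.02 -0.  ] 20.12
174 [548.  173.6 173.8] [-0.9  0.6 -3.4] [-0.08  0.1  -0.  ] 20.37
172.5 [548.1 173.6 172.4] [ 0.2 -0.5 -4.5] [-0.09  0.08 -0.01] 20.62
```

```bash
python3 - <<'E'
from h import *
X=np.array([548.1,173.6])
for z in (171.5,170.8,170.1,169.4):
    move_l([*X,z],None,60); o=get_obs()
    print(z,np.round(o['tcp_pos'],1),np.round(o['wrist_force'],1),np.round(o['moment'],2),round(o['t'],2))
    zl=z
    if o['wrist_force'][2]>2: break
for psi in list(range(72,25,-8))+[20,15,12,9,6,3]:
    move_l([*X,zl],[180,0,psi],60); o=get_obs()
    print(psi,np.round(o['tcp_pos'],1),np.round(o['ee_rot'][2],1),np.round(o['wrist_force'],1),np.round(o['moment'],2),round(o['t'],2))
    if abs(o['moment'][2])>.8: break
E
```

```text
171.5 [548.2 173.6 171.8] [ 0.2 -0.8 -1.5] [-0.09  0.11  0.03] 20.87
170.8 [548.5 173.6 171.7] [-2.  -1.   3.2] [-0.24  0.42 -0.  ] 21.12
72 [548.5 173.8 171.7] 72.1 [-1.9 -0.4  5.3] [-0.08  0.46 -0.07] 21.37
64 [548.2 173.8 171.7] 64.1 [-2.9 -0.4  5.8] [-0.17  0.69 -0.02] 21.66
56 [548.2 173.9 171.7] 56.1 [-3.   0.7  4.4] [-0.13  0.67 -0.09] 21.95
48 [548.2 173.9 171.7] 48.1 [-2.9  0.   4.9] [-0.03  0.67 -0.09] 22.24
40 [548.3 174.  171.7] 40.1 [-3.1 -0.4  4.3] [-0.02  0.67 -0.  ] 22.53
32 [548.3 174.  171.7] 32.1 [-2.4 -0.1  5.3] [ 0.03  0.68 -0.11] 22.82
20 [548.4 174.1 171.7] 20.2 [-1.9  0.6  4.7] [ 0.05  0.66 -0.08] 23.18
15 [548.4 174.2 171.7] 15.2 [-2.5  1.2  6.4] [0.12 0.6  0.03] 23.43
12 [548.5 174.2 171.7] 12.2 [-1.9  0.6  5.2] [ 0.12  0.63 -0.05] 23.68
9 [548.5 174.2 171.7] 9.2 [-3.3  0.4  5. ] [ 0.08  0.61 -0.1 ] 23.93
6 [548.5 174.2 171.7] 6.3 [-2.6  0.1  5.3] [0.11 0.61 0.1 ] 24.18
3 [548.5 174.2 171.7] 3.4 [-1.8  1.3  4.8] [0.19 0.6  0.48] 24.43
```

```bash
python3 - <<'E'
from h import *
X=np.array([548.1,173.6])
for psi in (1,-1,-3,-5):
    move_l([*X,170.8],[180,0,psi],60); o=get_obs()
    print(psi,np.round(o['tcp_pos'],1),np.round(o['ee_rot'][2],2),np.round(o['wrist_force'],1),np.round(o['moment'],2),round(o['t'],2),o['grip_width'])
    if abs(o['moment'][2])>1.3: break
E
```

```text
1 [548.5 174.3 171.7] 1.45 [-2.8  1.   3.7] [0.22 0.56 0.87] 24.68 14.711234538834567
-1 [548.6 174.2 171.7] -0.57 [-2.5  2.3  5.5] [0.25 0.55 1.03] 24.93 14.519778614469525
-3 [548.6 174.2 171.7] -2.48 [-2.3  0.8  5.5] [0.24 0.53 1.43] 25.18 14.493668736698709
```

The moment climbed steadily from ψ≈5° to 1.4 Nm, far above the 0.12 Nm running torque, so this is the hard stop. I'll let off the twist, lift out, and check with the wrist camera before putting the tool away.

```bash
python3 - <<'E'
from h import *
import pickle
X=np.array([548.1,173.6])
move_l([*X,170.8],[180,0,13],60); o=get_obs(); print(np.round(o['wrist_force'],1),np.round(o['moment'],2))
move_l([*X,176],None,40); o=get_obs(); print(np.round(o['wrist_force'],1),np.round(o['moment'],2))
move_l([*X,200],None,80); o=get_obs(); print(np.round(o['wrist_force'],1),np.round(o['moment'],2),o['tcp_pos'])
move_l([*X,315],None,150)
psi=13; y=np.array([np.sin(np.radians(psi)),-np.cos(np.radians(psi))])
move_l([*(X+80*y),310],None,150); wait(.15)
o=get_obs(); im=get_image('wrist'); save('chk',im); print(o['t'],o['tcp_pos'])
pickle.dump(o,open('chk.pkl','wb'))
u=wproj(o,[*X,25]); x0,y0=(u-[60,50]).astype(int); y0=max(y0,0); print(u,x0,y0)
save('chkc',im,(int(x0),int(y0),120,100),6)
E
```

```text
[-2.1  0.9  6. ] [0.17 0.66 0.13]
[  4.9   3.5 -19.6] [ 0.56 -1.25  0.14]
[-1.1  0.2 -3.3] [-0.01 -0.04  0.03] [548.61242138 173.41728086 201.31665328]
28.1 [565.88211216  96.60184401 309.99144844]
[255.78968632  94.91407271] 195 44
```

View pics/chkc.png

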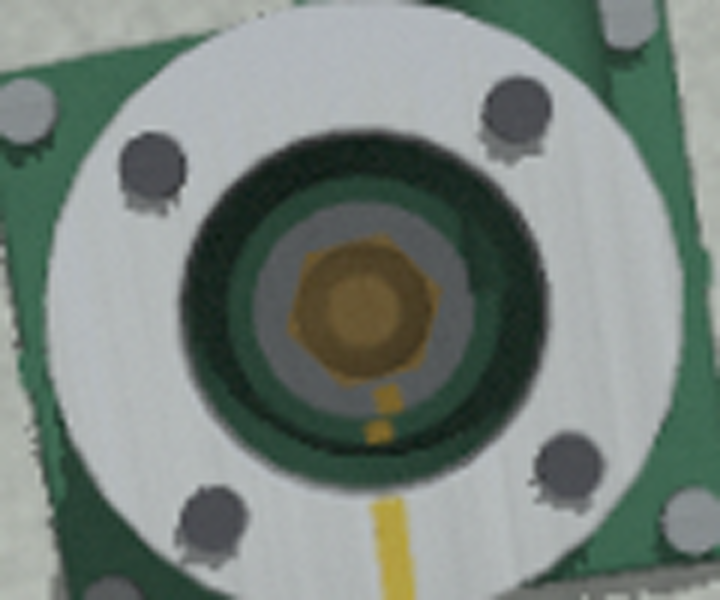

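The nut's flange stripe is at (388,399), about 7° short of the floor stripe at (378,432), so it isn't tight yet. I'll check how the bar sits in the gripper.

```bash
python3 - <<'E'
from h import *
import pickle
def bar(f,o,ztop):
    im=cv2.imread(f'pics/{f}.png')[:,:,::-1].copy()
    hsv=cv2.cvtColor(im,cv2.COLOR_RGB2HSV); m=cv2.inRange(hsv,(100,130,40),(125,255,255))
    m[:, :200]=0;m[:,310:]=0; m[:150]=0
    n,l,s,c=cv2.connectedComponentsWithStats(m);k=1+np.argmax(s[1:,4]);p=np.argwhere(l==k)
    # row-wise centre
    W=[]
    for r in range(p[:,0].min()+8,p[:,0].max()-8):
        cs=p[p[:,0]==r,1]
        W.append(wback(o,cs.mean(),r,ztop)[:2])
    W=np.array(W,np.float32);vx=cv2.fitLine(W,cv2.DIST_L2,0,.01,.01).ravel()
    print(f,s[k],np.degrees(np.arctan2(vx[1],vx[0])),o['ee_rot'][2], len(W))
o=pickle.load(open('chk.pkl','rb'));bar('chk',o,o['tcp_pos'][2]+28.7)
o=dict(tcp_pos=[553.89657298,-196.56569225,328.69570904],ee_rot=[180,0,67.9]);bar('lift_w',o,357.4)
o=dict(tcp_pos=[548.837,173.77,236.3],ee_rot=[180,0,77.3]);bar('ins_w',o,265)
E
cd pics; python3 -c "
import cv2;cv2.imwrite('chkb.png',cv2.resize(cv2.imread('chk.png')[130:384,150:360],None,fx=2.3,fy=2.3))"
```

```text
chk [ 237  167   37  168 5478] -76.978615 13.066380121465905 151
lift_w [ 237  167   37  168 5490] -22.152458 67.9 151
ins_w [ 234  167   43  168 5829] -12.755227 77.3 151
```

View pics/chkb.png

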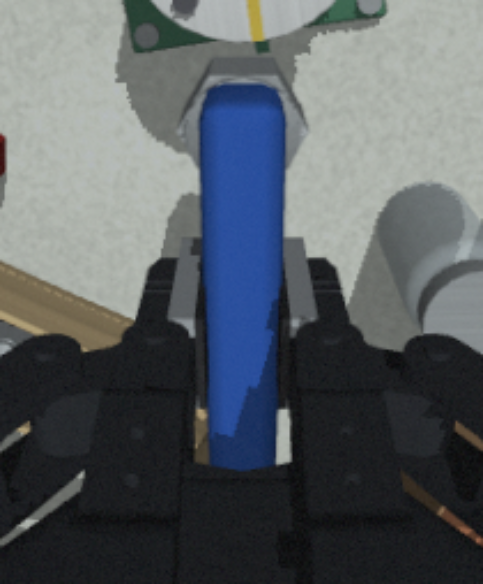

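The bar hasn't slipped: it is still square in the jaws at yaw -77. The nut was probably dragged back about 7° as the socket, pressed down and wound up with 1.4 Nm, was let off; the lift-out also pulled 19 N. I'll repeat with no downward push, less wind-up, and a gentle release to zero torque before lifting.

```bash
cat > turn.py <<'E'
from h import *
def st(tag):
    m=[];f=[]
    for _ in range(3):
        wait(.02);o=get_obs();m.append(o['moment']);f.append(o['wrist_force'])
    m=np.mean(m,0);f=np.mean(f,0)
    print(tag,np.round(o['tcp_pos'],1),round(o['ee_rot'][2],1),np.round(f,1),np.round(m,2),round(o['t'],2),flush=True)
    return f,m
E
python3 - <<'E'
from turn import *
X=np.array([548.1,173.6])
move_l([*X,300],[180,0,27],150)
move_l([*X,205],None,150); st('a')
move_l([*X,182],None,80); f,m=st('b')
if f[2]<8:
    move_l([*X,172.6],None,50); f,m=st('c')
if f[2]<8:
    for psi in (16,10,7,5,3,1,-1,-3):
        move_l([*X,172.6],[180,0,psi],60); f,m=st(psi)
        if m[2]>.55: break
E
```

```text
a [549.5 173.6 206.7] 27.0 [ 0.1  0.4 -3.3] [ 0.02 -0.04  0.01] 29.67
b [547.6 173.5 180.9] 27.0 [ 0.3 -0.3 -3.3] [ 0.01  0.04 -0.02] 30.15
c [547.7 173.5 171.8] 27.0 [ 0.2 -0.4 -2.9] [-0.1   0.16  0.01] 30.54
16 [547.9 173.9 172.2] 16.1 [-0.4  0.9 -3.9] [0.25 0.05 0.03] 30.93
10 [548.  173.8 172.4] 10.2 [-0.4  1.4 -4.4] [0.36 0.03 0.02] 31.24
7 [548.  173.7 172.4] 7.1 [ 0.1  1.4 -4.4] [ 0.39  0.05 -0.01] 31.54
5 [548.  173.7 172.5] 5.1 [-0.3  1.7 -5. ] [0.48 0.04 0.29] 31.84
3 [548.  173.6 172.5] 3.1 [-0.1  1.8 -4.4] [0.5  0.03 0.58] 32.14
```

```bash
python3 - <<'E'
from turn import *
import pickle
X=np.array([548.1,173.6])
for psi in (5,7,8.5):
    move_l([*X,172.6],[180,0,psi],60); f,m=st(psi)
    if m[2]<.04: break
for z in (175,180): move_l([*X,z],None,40); st(z)
move_l([*X,315],None,150)
y=np.array([np.sin(np.radians(psi)),-np.cos(np.radians(psi))])
move_l([*(X+80*y),305],None,150); wait(.1)
o=get_obs(); im=get_image('wrist'); save('chk2',im); print(o['t'],o['tcp_pos'])
u=wproj(o,[*X,25]); x0,y0=(u-[60,50]).astype(int); y0=max(y0,0)
save('chk2c',im,(int(x0),int(y0),120,100),6)
E
```

```text
5 [548.1 173.6 172.6] 5.0 [-0.2  1.9 -4.9] [0.49 0.08 0.33] 32.44
7 [548.1 173.6 172.6] 6.9 [-0.6  2.1 -5. ] [0.49 0.09 0.17] 32.74
8.5 [548.1 173.6 172.8] 8.4 [-1.1  1.6 -3.3] [0.5  0.22 0.02] 33.04
175 [548.3 173.6 175.4] 8.5 [-1.2  1.  -2.7] [0.44 0.23 0.01] 33.34
180 [548.3 173.6 180.4] 8.5 [-0.5  1.3 -3. ] [0.44 0.2  0.02] 33.67
35.5 [559.81507398  95.40167709 305.07415917]
```

View pics/chk2c.png

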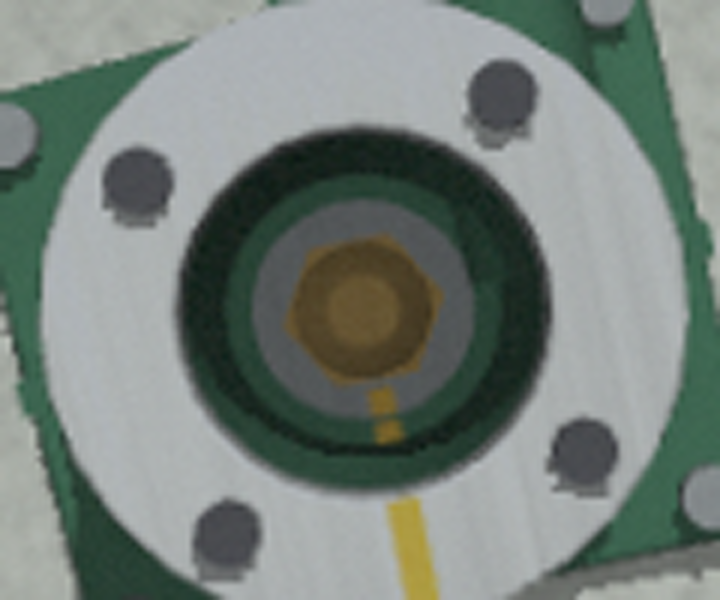

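The flange stripe (383,401), floor stripe (389,432) and rim stripe (413,550) now line up: 12.3° against 11.9° in the image. The nut is tight. Returning the extension to its compartment.

```bash
python3 - <<'E'
from turn import *
P=np.array([557.5,-199.5])
goto([*P,325],[180,0,70]); st('over')
move_l([*P,200],None,150); wait(.15)
move_l([*P,165],None,80); st(165)
for z in (158,156,155,154.2,153.4,152.6):
    move_l([*P,z],None,40); f,m=st(z)
    if f[2]>0: break
E
```

```text
over [ 557.7 -198.5  324.9] 70.1 [-0.1  0.1 -4. ] [-0.01  0.04 -0.02] 37.01
165 [ 557.6 -199.6  164.9] 70.0 [ 0.2  0.  -2.8] [ 0.01 -0.    0.02] 38.77
158 [ 557.4 -199.4  157.9] 70.0 [-0.2 -0.3 -3.2] [-0.    0.02 -0.02] 39.15
156 [ 557.5 -199.5  156. ] 70.0 [-0.1  0.2 -3.4] [ 0.   -0.01  0.04] 39.45
155 [ 557.5 -199.5  155. ] 70.0 [-0.2 -0.2 -2.5] [-0.02 -0.02 -0.  ] 39.75
154.2 [ 557.8 -199.6  154.8] 70.0 [-0.4  0.8  0.1] [0.1  0.14 0.02] 40.05
```

```bash
python3 - <<'E'
from turn import *
grip(45); wait(.1); st('open')
move_l([557.5,-199.5,300],None,120)
goto([400,-330,330],[180,0,70])
save('fin_s',get_image('scene')); save('fin_t',get_image('top')); print(get_obs()['t'],get_obs()['grip_width'])
E
cd pics; python3 -c "
import cv2,numpy as np
a=cv2.imread('fin_s.png')[110:320,130:410];b=cv2.imread('fin_t.png')[80:290,110:390]
cv2.imwrite('fin.png',cv2.resize(np.vstack([a,b]),(800,1200))[:,:]);cv2.imwrite('fin.png',np.hstack([cv2.resize(a,(400,300)),cv2.resize(b,(400,300))]))"
```

```text
open [ 557.6 -199.5  154.3] 70.0 [ 0.   0.1 -0. ] [-0.01 -0.01 -0.03] 40.6
42.9083 44.97454302654038
```

View pics/fin.png

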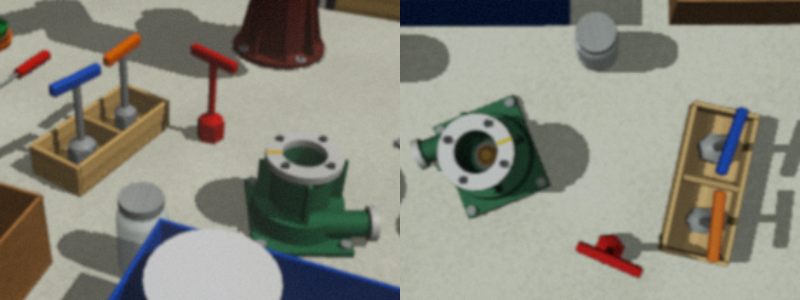

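The blue extension stands upright in its compartment (scene crop 80,110; top crop 730,140). Orange (718,225), red and the jar (597,35) haven't moved. Handing in.

```bash
python3 - <<'E'
from station import *
print(sign_off())
E
```

```text
the job is handed in; nothing more can be done
None
```

The nut is turned to its stop and the blue-handled extension is back upright in its compartment. I handed the job in at about 43 s of the 56 s allowed.

- **First attempt failed its check:** the torque climbed to 1.4 N m, but after I lifted the socket out the nut sat about 7° short. My best guess is that the wound-up socket dragged it back. Lifting it off that time also took about 20 N at the wrist.
- **Second attempt:** I re-seated the socket, turned to the stop at about 0.6 N m, eased the twist to zero and lifted off cleanly. The wrist picture then showed the flange stripe within about 1° of the floor stripe, in line with the rim stripe.
- **Last pictures:** the blue extension stands free in its compartment. The orange extension, jar and red look-alike are where they stood.
- **Not checked:** I took no close view of the nut after placing the extension.

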